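Seat the keyed gear on its shaft

TASK

On the desk two classroom drive wheels sit on upright shafts with a cross key; the toothed gear is still perched on top of its key. Turn the gear on its shaft, without lifting it off, until its keyway drops over the key and the gear lies fully down and flat on its base board, then let go. Leave the smooth pulley on the other shaft as it is.

Things in the scene. Friction and masses are not known exactly. Their poses are not given: they have to be found in the camera images.
- gear_boss (a point): Loose wooden gear: toothed disc 78 mm wide, 20 mm thick, round boss on top 40 mm wide, 44 mm tall, 160 g, bore 20 mm. A keyway slot 22 mm wide runs right across and through the disc, seen from above as two opposite gaps in the teeth. Point: centre of the boss, on the axis, 22 mm above the disc, 42 mm above the gear's underside. x: along the keyway (half a turn makes no difference); z: up the axis.
- gear_stand_key (a point): Key of the gear's stand: steel bar 100 x 8 mm, 14 mm high, across the shaft's foot on a fixed plywood board 112 x 112 x 18 mm; its ends pass the gear. Point: on the shaft's axis at the board's top, 18 mm above the desk. x: along the key; z: up. The perched gear rests on the key, 14 mm above its seat. It drops freely with keyway and key within 10 degrees; gear_boss is then 42 mm above this point.
- gear_shaft_end (a point): End of the gear stand's upright steel shaft, 16 mm in diameter, 88 mm above the desk. It lies 8 mm below the top of the boss while the gear is perched, and 6 mm above it when the gear is seated. The perched gear turns on the shaft either way with almost no resistance.
- pulley_boss (a point): The other wheel, to be left alone: smooth wooden pulley 76 mm wide with a belt groove round its rim, boss and keyway as the gear's, already seated on a like stand. Point: centre of its boss, 22 mm above the disc. x: along its keyway; z: up.

How it is judged:
At the end, for the whole second after the job is handed in: The gear is on its shaft (axes within 10 mm), its keyway over the key (within 20 degrees), upright within about 5 degrees and fully down (underside within 4 mm of the board); the pulley's boss is within 15 mm of where it began (z of gear_boss in the frame of gear_stand_key below 0.046 m and horizontal distance between gear_boss and gear_stand_key below 0.01 m and angle between the x axis of gear_boss and the x axis of gear_stand_key, either way round below 0.35 rad and angle between gear_boss's own z axis and vertical below 0.08 rad and distance of pulley_boss from where it was at the start of the episode below 0.015 m); the robot touches nothing.
It fails at once if the pulley is lifted or shoved by more than 15 mm (distance of pulley_boss from where it was at the start of the episode above 0.015 m).
It fails at once if the gear is lifted off its shaft (more than 30 mm above where it is perched) (z of gear_boss in the frame of gear_stand_key above 0.086 m).
It also fails if it takes over 32 s, if anything falls off the work surface, if the arm or the gripper's body presses on something with over 40 N, if the wrist force passes 120 N, or if a joint passes its speed limit or range.

ROBOT

A 7-joint arm with a two-finger parallel gripper is mounted at the origin on a cart in front of the work surface, level with it; the furniture and walls round the work are solid. World frame = base frame: x ahead of the robot, y to its left, z up, the work surface at z = 0. Lengths are in m, angles in rad, forces in N, time in s.
With the tool pointing down it reaches from about 0.425 to 1.025 m from the base axis. Payload 9.4 kg.
Tool frame: the origin (TCP) lies at the very end of the fingers, on their centre line; the grasp point (between the pads) lies 19 mm behind it; y points along the fingers, x is the direction in which the jaws open and shut, and the axes are right-handed (so a half turn about y gives the same grasp; the last joint's range is limited). The gripper opens to 85 mm and grips with 20 to 120 N. Pads are 22 mm wide; open, the fingers measure 114 mm over their backs; the gripper's body (76 mm by 85 mm) begins 54 mm behind the grasp point. The pads swing forward as they close: fully open they stand 13 mm farther back than shut.
Start: joints at [1.221, 0.599, -0.003, 1.599, 0.002, 0.943, -0.08], TCP at [0.195, -0.698, 0.207] pointing down, gripper open.
Joint ranges: [-2.57, 2.57], [-0.35, 1.97], [-1.29, 1.29], [0.11, 2.56], [-1.05, 4.19], [0.11, 1.86], [-2.63, 2.63]. Speed limits (rad/s): [2.22, 2.22, 3.01, 3.01, 3.14, 3.14, 3.14].

INTERFACE

Orientations are given as a unit quaternion [w, x, y, z].
In Python, from bench import ctrl gives the robot as it stands.
- The arm moves only by the tool step_arm, never from a script. Its argument "targets" is a list of rows, each an object with "xyz": the shift along the tool's x, y, z in mm, a list of three; "spin": the turn about the tool's y in rad. In form: [{"xyz": [dx, dy, dz], "spin": spin}, ...]. A call has 1 to 10 rows; each row shifts and turns the commanded pose from where the row before left it, along the tool's axes as they then stand; what a row does not reach is not made up. A row lasts 1/10 s, in which the tool goes at most 50 mm and 8.59 degrees, less where a joint would pass 70% of its speed; a pose out of reach is approached as far as the arm can. A call with a gripper value outside its range is refused whole. "claw" is the finger opening in mm, from 0 to 85.4, set as the call begins (left out, the last holds). The fingers move at their own pace and stop on an object; "grip_force" is the grip in N (left out, the last holds). Time passes only in rows, so rows that do not move let the fingers close. It gives the time, the measured TCP pose, the force and the opening at its end, in the units of the state.
- ctrl.get_obs(): the state, without advancing time (a new reading comes with each control period).
- ctrl.get_image(name): name is "scene" or "top" or "wrist"; returns the picture (420x560x3 uint8, red, green, blue); there is no depth.
- ctrl.camera_model(name): a dict with "fx", "fy", "cx", "cy" (pixels), "R" (3x3) and "t" (3): a world point X has camera coordinates R X + t. Camera axes: x right, y down, z forward; pixel columns grow to the right and rows downward; lengths in m; the calibration is good to about 2 mm. A picture is of the moment at which its call begins: read the wrist's pose just before it. camera_model takes no time and is no camera call; for the wrist camera it gives the pose at the moment of the call.
- ctrl.close_job(): hands the job in, once; it reports no verdict.
The state is a dict: "clock": time; "joints": joint angles; "qvel": joint speeds; "joint_efforts": joint torques, N m; "position": TCP position; "eef_rot": TCP orientation; "ft_force": force on the tool from outside, world axes, zero at the start; "torque": the same for the moment, N m; "finger_gap": opening from 0.0 (shut) to 1.0 (fully open).
Only numpy, scipy, OpenCV 4.12 (cv2) and the standard library are available. Lean on these libraries where they do the work, as an engineer would, in place of code of your own. Each camera call takes 0.05 s, during which the arm holds its last target.

## Working session

There is one attempt and no reset: what is moved stays moved. The work goes in short steps, Python scripts to look and compute and a tool call to move; the robot and the scene stay as the last step left them, time stands still between calls to the robot, and variables do not carry over. Pictures are saved under pics/ and viewed, and the job is handed in when it is done.

Besides the shell and the picture viewer there is one more tool, called after "Request:" as a command line: name --argument value ..., lists and objects as JSON in quotes. step_arm: Moves the arm, as the interface text tells. Its arguments: {"type":"object","properties":{"targets":{"type":"array","items":{"type":"object","properties":{"xyz":{"type":"array","items":{"type":"number"}},"spin":{"type":"number"}}}},"claw":{"type":"number"},"grip_force":{"type":"number"}},"required":["targets"]}

```bash
mkdir -p pics; python3 - <<'E'
from bench import ctrl
import cv2
o=ctrl.get_obs()
print({k:o[k] for k in('clock','position','eef_rot','finger_gap','ft_force')})
for n in('scene','top','wrist'):
    m=ctrl.camera_model(n); print(n,m)
    cv2.imwrite(f'pics/a_{n}.png',ctrl.get_image(n)[:,:,::-1])
E
```

```text
{'clock': 0.0, 'position': array([ 0.19516461, -0.69769056,  0.20620827]), 'eef_rot': array([ 0.56365208, -0.56305676,  0.42782959, -0.42687851]), 'finger_gap': 1.000053284828877, 'ft_force': array([-0.54493994,  0.27520805, -0.12739047])}
scene {'fx': 406.2554403973014, 'fy': 406.2554403973014, 'cx': 278.0842151802298, 'cy': 199.40363163786913, 'R': array([[ 0.5799037 , -0.81464141,  0.00843039],
       [-0.42665643, -0.31249897, -0.84871001],
       [ 0.69402881,  0.4885732 , -0.52879131]]), 't': array([-0.36352343,  0.30381085,  0.53467024])}
top {'fx': 461.65544420823807, 'fy': 461.65544420823807, 'cx': 281.33587316093474, 'cy': 213.10907220185874, 'R': array([[-0.0111829 , -0.9999213 , -0.00568658],
       [-0.98999564,  0.01187147, -0.14059767],
       [ 0.14065411,  0.0040574 , -0.99005048]]), 't': array([-0.03822565,  0.59469924,  0.85136605])}
wrist {'fx': 318.4928293147244, 'fy': 318.4928293147244, 'cx': 274.94034244700583, 'cy': 217.75822146904991, 'R': array([[ 2.70119295e-01, -9.62826590e-01, -7.23379062e-04],
       [-9.20960893e-01, -2.58592939e-01,  2.91480232e-01],
       [-2.80831979e-01, -7.80682309e-02, -9.56576579e-01]]), 't': array([-0.72456066, -0.03872969,  0.37862142])}
```

View pics/a_top.png

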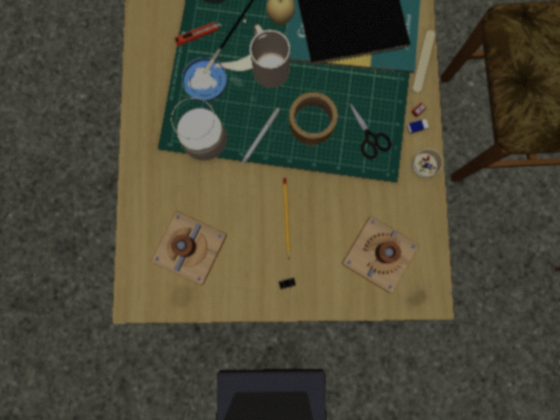

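View pics/a_scene.png

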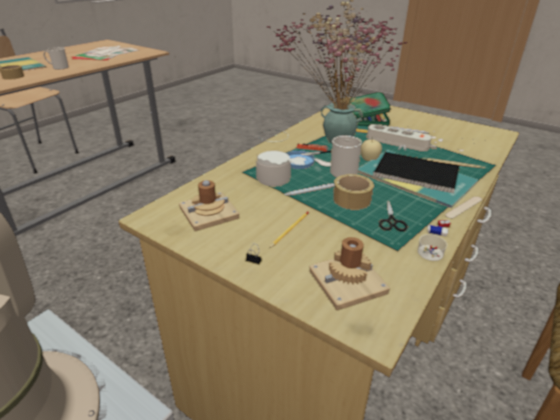

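The gear is the toothed wheel on the right: top view about (385,252), scene view about (350,265). The pulley is on the left at about (182,246) in the top view. I'll zoom in on the gear.

```bash
python3 - <<'E'
import cv2,numpy as np
a=cv2.imread('pics/a_top.png')[205:305,330:430]
b=cv2.imread('pics/a_scene.png')[225:315,300:400]
a=cv2.resize(a,(500,500),interpolation=cv2.INTER_CUBIC);a=cv2.convertScaleAbs(a,alpha=1.5)
cv2.imwrite('pics/b_top.png',a)
cv2.imwrite('pics/b_scene.png',cv2.resize(b,(600,540),interpolation=cv2.INTER_CUBIC))
E
```

```text
(no output)
```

View pics/b_top.png

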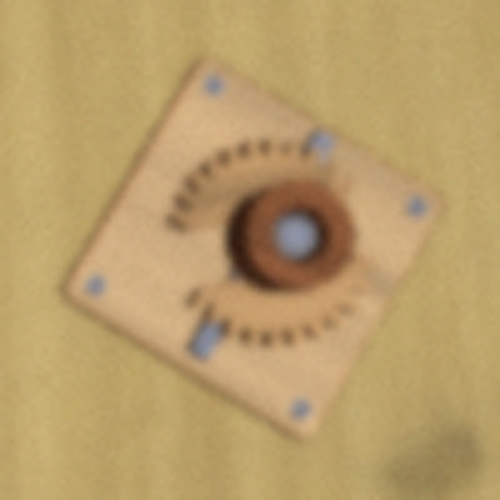

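View pics/b_scene.png

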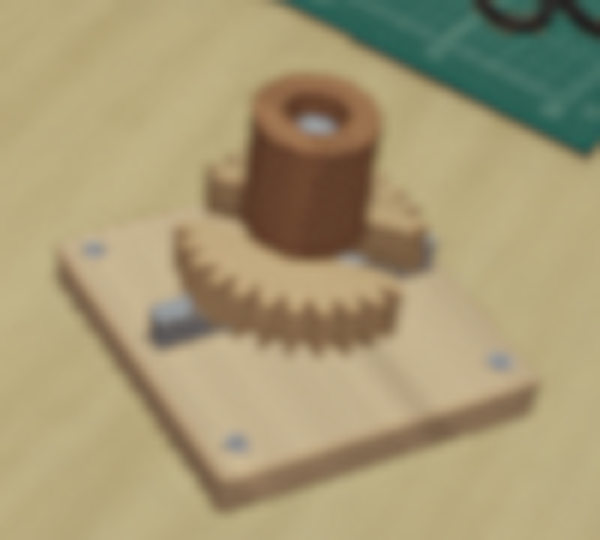

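View pics/a_wrist.png

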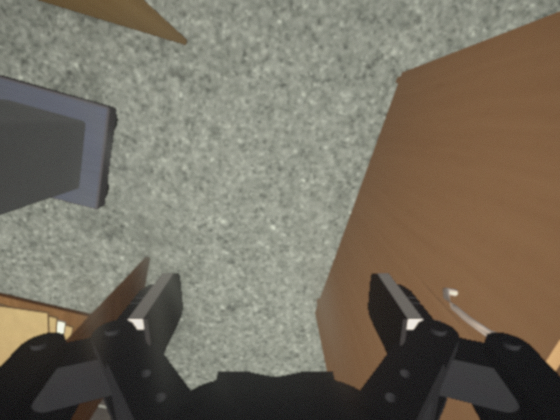

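```bash
cat > h.py <<'E'
import numpy as np
def ray(m,px,z):
    d=np.array([(px[0]-m['cx'])/m['fx'],(px[1]-m['cy'])/m['fy'],1.])
    R=np.array(m['R']);c=-R.T@np.array(m['t']);v=R.T@d
    return c+v*(z-c[2])/v[2]
def proj(m,X):
    p=np.array(m['R'])@np.array(X)+m['t'];return p[:2]/p[2]*[m['fx'],m['fy']]+[m['cx'],m['cy']]
E
python3 - <<'E'
from bench import ctrl
from h import *
m=ctrl.camera_model('top')
f=lambda u,v,z:ray(m,(330+(u+.5)/5-.5,205+(v+.5)/5-.5),z)
S=np.array([f(*p,.018) for p in[(213,86),(417,207),(301,410),(95,287)]])
print('screws',S.round(4),'mean',S.mean(0),[np.linalg.norm(S[i]-S[i-1]) for i in range(4)])
for i in range(4):
    d=S[i]-S[i-1];print('side ang',np.degrees(np.arctan2(d[1],d[0])))
print('shaft',f(297,236,.088))
k1,k2=f(320,138,.032),f(203,350,.032);d=k1-k2
print('key',k1,k2,np.linalg.norm(d),(k1+k2)/2,np.degrees(np.arctan2(d[1],d[0])))
C=f(297,236,.088)
g=f(183,262,.052)-C;print('gap LL',np.hypot(*g[:2]),np.degrees(np.arctan2(g[1],g[0])))
for p in[(177,225),(192,296),(345,180),(375,285)]:
    g=f(*p,.052)-C;print(p,np.hypot(*g[:2]),np.degrees(np.arctan2(g[1],g[0])))
ms=ctrl.camera_model('scene')
h=lambda u,v,z:ray(ms,(300+(u+.5)/6-.5,225+(v+.5)/6-.5),z)
print('scene shaft',h(318,122,.088),'boss top',h(316,105,.096))
C=h(316,105,.096)
for p in[(185,228),(245,165),(395,290),(425,255),(212,170)]:
    g=h(*p,.052)-C;print(p,np.hypot(*g[:2]),np.degrees(np.arctan2(g[1],g[0])))
E
```

```text
screws [[ 0.5781 -0.2247  0.018 ]
 [ 0.5293 -0.3029  0.018 ]
 [ 0.451  -0.2539  0.018 ]
 [ 0.4994 -0.1755  0.018 ]] mean [ 0.51445642 -0.2392435   0.018     ] [np.float64(0.09275284411932767), np.float64(0.09217086026261016), np.float64(0.09229731946880268), np.float64(0.09212520509848517)]
side ang -32.025718350801725
side ang -121.97841140963175
side ang 147.94500733672172
side ang 58.304927537067435
shaft [ 0.5145979  -0.23938433  0.088     ]
key [ 0.55555543 -0.26271261  0.032     ] [ 0.47445186 -0.21418968  0.032     ] 0.09451065616490627 [ 0.51500364 -0.23845114  0.032     ] -30.89138720193548
gap LL 0.03592269811693846 101.74302593996201
(177, 225) 0.03751367275043706 79.79615877771185
(192, 296) 0.038006777147793325 121.92007586729301
(345, 180) 0.03563503754716965 -49.94374687757963
(375, 285) 0.04034266514354329 -114.54927979140503
scene shaft [ 0.52035643 -0.23972249  0.088     ] boss top [ 0.51768951 -0.23946602  0.096     ]
(185, 228) 0.03651715963797227 132.95513594466283
(245, 165) 0.029130153442207894 63.91727526821112
(395, 290) 0.03946238114672938 -108.73812675444792
(425, 255) 0.038659257852962814 -79.67004535083696
(212, 170) 0.03372556347827339 82.38338979921083
```

```bash
cat > rel.py <<'E'
from bench import ctrl
from h import *
from scipy.spatial.transform import Rotation as Ro
import sys
def rel(target):
    o=ctrl.get_obs();q=o['eef_rot'];R=Ro.from_quat([q[1],q[2],q[3],q[0]]).as_matrix()
    return o,R,R.T@(np.array(target)-o['position'])*1000
if __name__=='__main__':
    o,R,d=rel([float(x) for x in sys.argv[1:4]])
    print('t',o['clock'],'pos',o['position'].round(4),'F',o['ft_force'].round(1),'j',o['joints'].round(2));print(R.round(3));print('yaw x',np.degrees(np.arctan2(R[1,0],R[0,0])).round(1),'dxyz mm',d.round(1))
    m=ctrl.camera_model('wrist');print('cam',-m['R'].T@m['t'])
E
python3 rel.py 0.5145 -0.2393 0.2
```

```text
t 0.15 pos [ 0.1952 -0.6978  0.2064] F [-0.3  0.3  0.9] j [ 1.22  0.6  -0.    1.6   0.    0.94 -0.08]
[[ 0.269 -0.     0.963]
 [-0.963  0.001  0.269]
 [-0.001 -1.    -0.   ]]
yaw x -74.4 dxyz mm [-355.5    6.8  431. ]
cam [ 0.26638845 -0.67812125  0.37305709]
```

Request:
step_arm --targets '[{"xyz": [-25,0,31]},{"xyz": [-25,0,31]},{"xyz": [-25,0,31]},{"xyz": [-25,0,31]},{"xyz": [-25,0,31]},{"xyz": [-25,0,31]},{"xyz": [-25,0,31]},{"xyz": [-25,0,31]},{"xyz": [-25,0,31]},{"xyz": [-25,0,31]}]' --claw 85 --grip_force 25

```text
$.targets[0]: bad value
```

Request:
step_arm --targets '[{"xyz": [-25,0,30]},{"xyz": [-25,0,30]},{"xyz": [-25,0,30]},{"xyz": [-25,0,30]},{"xyz": [0,0,0]},{"xyz": [0,0,0]}]'

```text
$.targets[0]: bad value
```

```bash
python3 rel.py 0.5145 -0.2393 0.2; python3 - <<'E'
from bench import ctrl
import cv2
cv2.imwrite('pics/c_wrist.png',ctrl.get_image('wrist')[:,:,::-1])
E
```

```text
t 0.15 pos [ 0.1952 -0.6978  0.2064] F [-0.3  0.3  0.9] j [ 1.22  0.6  -0.    1.6   0.    0.94 -0.08]
[[ 0.269 -0.     0.963]
 [-0.963  0.001  0.269]
 [-0.001 -1.    -0.   ]]
yaw x -74.4 dxyz mm [-355.5    6.8  431. ]
cam [ 0.26638845 -0.67812125  0.37305709]
```

View pics/c_wrist.png

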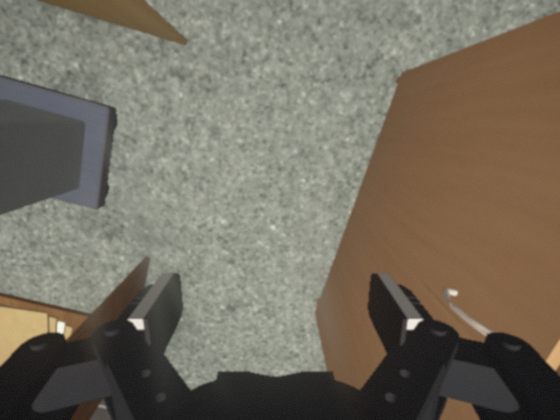

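The move was refused because every row needs a spin value. The wrist view is unchanged and still shows the floor.

Request:
step_arm --targets '[{"xyz": [-25,0,31],"spin": 0},{"xyz": [-25,0,31],"spin": 0},{"xyz": [-25,0,31],"spin": 0},{"xyz": [-25,0,31],"spin": 0},{"xyz": [-25,0,31],"spin": 0},{"xyz": [-25,0,31],"spin": 0},{"xyz": [-25,0,31],"spin": 0},{"xyz": [-25,0,31],"spin": 0},{"xyz": [-25,0,31],"spin": 0},{"xyz": [-25,0,31],"spin": 0}]' --claw 85 --grip_force 25

```text
clock: 1.2
position: [0.4272, -0.3725, 0.2071]
eef_rot: [-0.563, 0.563, -0.427, 0.427]
ft_force: [0.2, -0.2, -0.6]
finger_gap: 0.996
```

Request:
step_arm --targets '[{"xyz": [-25,0,30],"spin": 0},{"xyz": [-25,0,30],"spin": 0},{"xyz": [-25,0,30],"spin": 0},{"xyz": [-25,0,30],"spin": 0},{"xyz": [0,0,0],"spin": 0},{"xyz": [0,0,0],"spin": 0}]'

```text
clock: 1.8
position: [0.5154, -0.2445, 0.2069]
eef_rot: [-0.564, 0.564, -0.427, 0.427]
ft_force: [-0.6, -0.6, -0.6]
finger_gap: 0.995
```

```bash
python3 rel.py 0.5145 -0.2393 0.2; python3 - <<'E'
from bench import ctrl
import cv2
cv2.imwrite('pics/d_wrist.png',ctrl.get_image('wrist')[:,:,::-1])
E
```

```text
t 1.8 pos [ 0.5154 -0.2445  0.2069] F [-0.6 -0.6 -0.6] j [ 0.38  0.41 -0.04  1.96  0.03  0.77 -0.98]
[[ 0.272 -0.     0.962]
 [-0.962  0.     0.272]
 [-0.    -1.    -0.   ]]
yaw x -74.2 dxyz mm [-5.2  6.9  0.5]
cam [ 0.58654729 -0.22440036  0.37354576]
```

View pics/d_wrist.png

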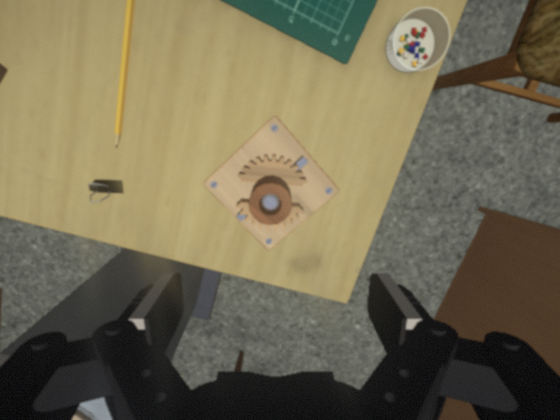

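The wrist view shows the gear's boss at about (270,202), with the keyway slot running nearly left to right across it. I'll zoom in to measure it.

```bash
python3 - <<'E'
import cv2
a=cv2.imread('pics/d_wrist.png')[140:240,215:325]
cv2.imwrite('pics/e.png',cv2.convertScaleAbs(cv2.resize(a,(660,600),interpolation=cv2.INTER_CUBIC),alpha=1.4))
E
```

```text
(no output)
```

View pics/e.png

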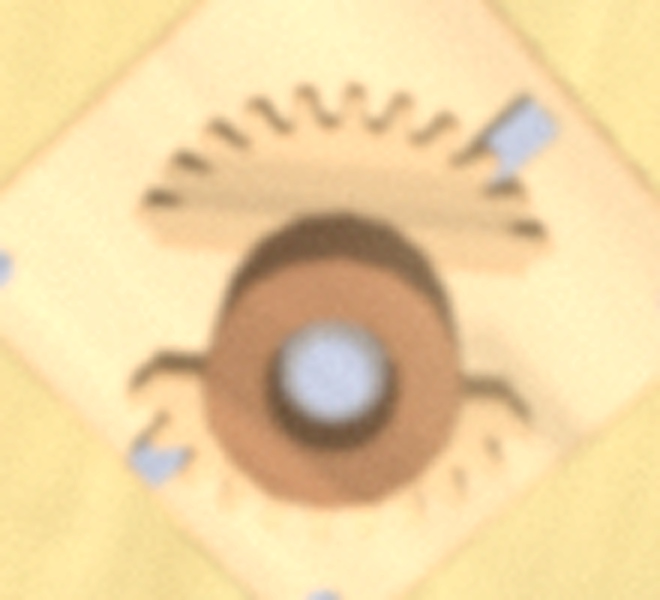

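```bash
python3 - <<'E'
from bench import ctrl
from h import *
m=ctrl.camera_model('wrist')
f=lambda u,v,z:ray(m,(215+(u+.5)/6-.5,140+(v+.5)/6-.5),z)
A=lambda a,b:np.degrees(np.arctan2(*(b-a)[[1,0]]))
print('slot low',A(f(170,360,.052),f(495,386,.052)),'slot up',A(f(150,212,.052),f(540,240,.052)))
print('slot up lower edge',A(f(165,242,.032),f(525,268,.032)))
a,b=f(160,470,.032),f(530,125,.032)
print('key',A(a,b),a,b,'shaft',f(332,373,.088),'boss',f(335,383,.096))
E
```

```text
slot low -79.04710897982433 slot up -78.46583158913242
slot up lower edge -78.50967065910474
key -30.901067453597836 [ 0.47519007 -0.21783717  0.032     ] [ 0.55494911 -0.26557399  0.032     ] shaft [ 0.51564436 -0.24085412  0.088     ] boss [ 0.51624709 -0.24127226  0.096     ]
```

Request:
step_arm --targets '[{"xyz": [-4.4,20,0.8],"spin": 0},{"xyz": [0,30,0],"spin": 0},{"xyz": [0,30,0],"spin": 0},{"xyz": [0,30,0],"spin": 0},{"xyz": [0,20,0],"spin": 0},{"xyz": [0,17,0],"spin": 0},{"xyz": [0,0,0],"spin": 0},{"xyz": [0,0,0],"spin": 0}]'

```text
clock: 2.65
position: [0.514, -0.242, 0.0602]
eef_rot: [-0.563, 0.563, -0.428, 0.428]
ft_force: [0.4, 0.2, -0.0]
finger_gap: 0.995
```

```bash
python3 rel.py 0.515 -0.240 0.06; python3 - <<'E'
from bench import ctrl
import cv2
cv2.imwrite('pics/f_wrist.png',ctrl.get_image('wrist')[:,:,::-1])
E
```

```text
t 2.65 pos [ 0.514  -0.242   0.0602] F [ 0.4  0.2 -0. ] j [ 0.36  0.62 -0.04  2.08  0.05  0.45 -1.01]
[[ 0.268 -0.001  0.964]
 [-0.964 -0.     0.268]
 [ 0.    -1.    -0.001]]
yaw x -74.5 dxyz mm [-1.7  0.2  1.5]
cam [ 0.58527808 -0.22223449  0.22681375]
```

View pics/f_wrist.png

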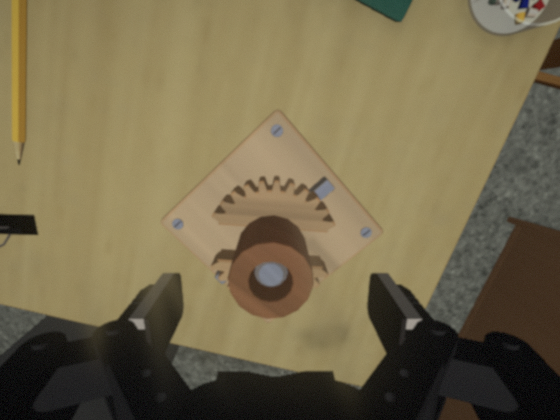

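The boss sits centred between the fingers, at about (271,280), so I can close on it.

Request:
step_arm --targets '[{"xyz": [-1,0,1],"spin": 0},{"xyz": [0,0,0],"spin": 0},{"xyz": [0,0,0],"spin": 0},{"xyz": [0,0,0],"spin": 0},{"xyz": [0,0,0],"spin": 0},{"xyz": [0,0,0],"spin": 0},{"xyz": [0,0,0],"spin": 0},{"xyz": [0,0,0],"spin": 0}]' --claw 30 --grip_force 25

```text
clock: 3.5
position: [0.5157, -0.2396, 0.0608]
eef_rot: [0.563, -0.563, 0.427, -0.428]
ft_force: [-0.8, -0.7, 6.2]
finger_gap: 0.445
```

Request:
step_arm --targets '[{"xyz": [0,0,0],"spin": -0.11},{"xyz": [0,0,0],"spin": -0.12},{"xyz": [0,0,0],"spin": -0.12},{"xyz": [0,0,0],"spin": -0.12},{"xyz": [0,0,0],"spin": -0.12},{"xyz": [0,0,0],"spin": -0.12},{"xyz": [0,0,0],"spin": -0.115},{"xyz": [0,0,0],"spin": 0},{"xyz": [0,0,0],"spin": 0}]'

```text
clock: 4.4
position: [0.5152, -0.2397, 0.0601]
eef_rot: [0.687, -0.687, 0.167, -0.167]
ft_force: [0.3, -0.1, -2.0]
finger_gap: 0.447
```

```bash
python3 rel.py 0.515 -0.240 0.06; python3 - <<'E'
from bench import ctrl
import cv2,numpy as np
w=ctrl.get_image('wrist')[:,:,::-1];t=ctrl.get_image('scene')[:,:,::-1]
cv2.imwrite('pics/g.png',np.hstack([w[100:400,130:430],cv2.resize(t[215:315,300:420],(400,300))]))
E
```

```text
t 4.4 pos [ 0.5152 -0.2397  0.0601] F [ 0.3 -0.1 -2. ] j [ 0.51  0.63 -0.26  2.07  0.33  0.48 -0.47]
[[ 0.889 -0.     0.459]
 [-0.459  0.     0.889]
 [-0.    -1.     0.   ]]
yaw x -27.3 dxyz mm [-0.1  0.1 -0.4]
cam [ 0.54891422 -0.17384883  0.22670548]
```

View pics/g.png

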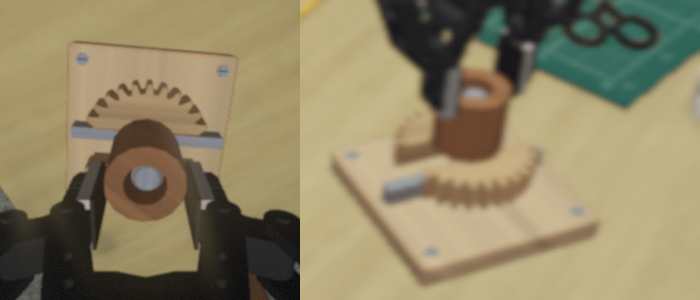

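The keyway has come round with the grip and now lies along the key, at roughly (75..220,135) in the left picture. I'll release so the gear can drop.

Request:
step_arm --targets '[{"xyz": [0,0,0],"spin": 0},{"xyz": [0,0,0],"spin": 0},{"xyz": [0,0,0],"spin": 0},{"xyz": [0,0,0],"spin": 0},{"xyz": [0,0,0],"spin": 0},{"xyz": [0,0,0],"spin": 0},{"xyz": [0,0,0],"spin": 0},{"xyz": [0,0,0],"spin": 0}]' --claw 85

```text
clock: 5.3
position: [0.5154, -0.2396, 0.0601]
eef_rot: [-0.687, 0.687, -0.166, 0.166]
ft_force: [-0.0, -0.0, 0.4]
finger_gap: 0.991
```

```bash
python3 rel.py 0.515 -0.240 0.06; python3 - <<'E'
from bench import ctrl
import cv2,numpy as np
w=ctrl.get_image('wrist')[:,:,::-1];t=ctrl.get_image('scene')[:,:,::-1]
cv2.imwrite('pics/i.png',np.hstack([w[100:400,130:430],cv2.resize(t[215:315,300:420],(400,300))]))
E
```

```text
t 5.3 pos [ 0.5154 -0.2396  0.0601] F [-0.  -0.   0.4] j [ 0.51  0.63 -0.26  2.07  0.33  0.48 -0.46]
[[ 0.89  -0.     0.456]
 [-0.456 -0.     0.89 ]
 [-0.    -1.    -0.   ]]
yaw x -27.1 dxyz mm [-0.2  0.1 -0.5]
cam [ 0.54881078 -0.1736238   0.22670786]
```

View pics/i.png

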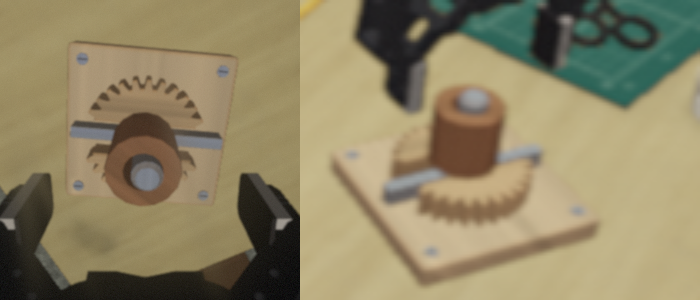

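The gear has dropped. The shaft end now stands above the boss top and the key shows inside the slot. I'll back straight up and check it from above.

Request:
step_arm --targets '[{"xyz": [0,-20,0],"spin": 0},{"xyz": [0,-30,0],"spin": 0},{"xyz": [0,-30,0],"spin": 0},{"xyz": [0,-30,0],"spin": 0},{"xyz": [0,-30,0],"spin": 0},{"xyz": [0,0,0],"spin": 0},{"xyz": [0,0,0],"spin": 0},{"xyz": [0,0,0],"spin": 0}]'

```text
clock: 6.2
position: [0.5147, -0.2395, 0.1991]
eef_rot: [0.687, -0.687, 0.166, -0.165]
ft_force: [-0.2, 0.5, 0.5]
finger_gap: 0.997
```

```bash
python3 - <<'E'
from bench import ctrl
import cv2,numpy as np
w=ctrl.get_image('wrist')[:,:,::-1];cv2.imwrite('pics/j_wrist.png',w);t=ctrl.get_image('scene')[:,:,::-1];cv2.imwrite('pics/j_scene.png',t)
r=lambda a:cv2.convertScaleAbs(cv2.resize(a,(400,400),interpolation=cv2.INTER_CUBIC),alpha=1.3)
cv2.imwrite('pics/k.png',np.hstack([r(w[130:230,215:315]),r(t[225:325,300:400])]))
E
```

```text
(no output)
```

View pics/k.png

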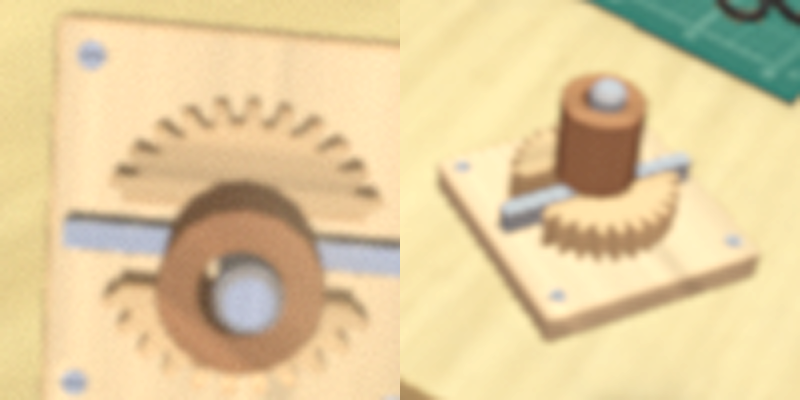

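View pics/j_scene.png

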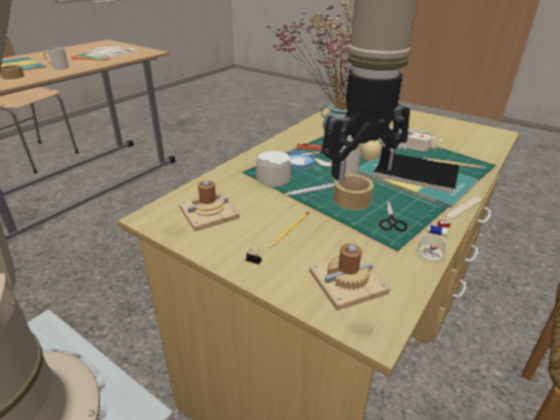

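The wrist crop shows the key running through the middle of the slot. The scene crop shows the gear flat on the board with the shaft end proud of the boss, and the pulley at (207,195) looks unmoved. I'll check this with numbers.

```bash
python3 - <<'E'
from bench import ctrl
from h import *
import cv2
m=ctrl.camera_model('wrist');ms=ctrl.camera_model('scene')
f=lambda u,v,z:ray(m,(215+(u+.5)/4-.5,130+(v+.5)/4-.5),z)
g=lambda u,v,z:ray(ms,(300+(u-400+.5)/4-.5,225+(v+.5)/4-.5),z)
A=lambda a,b:np.degrees(np.arctan2(*(b-a)[[1,0]]))
print('slot low',A(f(125,277,.038),f(350,293,.038)),'slot up',A(f(112,183,.038),f(380,206,.038)),'key',A(f(65,232,.032),f(400,258,.032)))
for z in(.082,.096): print(z,'boss top wrist',f(241,290,z),'scene',g(604,101,z))
# height by triangulation of boss-top centre
def line(m,px):
    d=m['R'].T@np.array([(px[0]-m['cx'])/m['fx'],(px[1]-m['cy'])/m['fy'],1]);return -m['R'].T@m['t'],d/np.linalg.norm(d)
c1,d1=line(m,(275.0,202.1));c2,d2=line(ms,(300+204/4,225+101/4))
s=np.linalg.lstsq(np.c_[d1,-d2],c2-c1,rcond=None)[0];p,q=c1+s[0]*d1,c2+s[1]*d2
print('triang',(p+q)/2,'miss',np.linalg.norm(p-q))
a=cv2.imread('pics/a_scene.png').astype(int)[170:230,175:245];b=cv2.imread('pics/j_scene.png').astype(int)[170:230,175:245];print('pulley diff mean/max',abs(a-b).mean(),abs(a-b).max())
E
```

```text
slot low -31.214705643263244 slot up -31.97804979270504 key -31.556951507192732
0.082 boss top wrist [ 0.51545171 -0.23698517  0.082     ] scene [ 0.51259814 -0.24041593  0.082     ]
0.096 boss top wrist [ 0.51708335 -0.23385081  0.096     ] scene [ 0.49612342 -0.24714874  0.096     ]
triang [ 0.51563866 -0.23881905  0.07834331] miss 0.0021833948522431462
pulley diff mean/max 5.857777777777778 8
```

```bash
python3 -c "
from bench import ctrl
print(ctrl.close_job())"
```

```text
the job is handed in; nothing more can be done
None
```

The gear is down on its key and flat on its board, and the job is handed in; no verdict was reported. I gripped the boss lightly, turned the gear about 47° counter-clockwise from above, and opened the fingers. The gear dropped on release, and I then raised the arm clear, at about 6 s of the 32 s allowed.

Last checks, from the wrist and scene cameras:
- **Alignment:** the keyway measures about -31.6° and the key -31.6°, within 1° of each other.
- **Height:** the boss top comes out at about 78 mm. It should be 82 mm seated and was 96 mm perched, so the gear is seated. The 4 mm shortfall is within what I'd expect from calibration and picking pixels by hand. The shaft end also shows above the boss.
- **Position:** the boss axis is within about 3 mm of the shaft axis. The two camera views disagreed by 3–4 mm.
- **Tilt:** I judged it upright only by eye.
- **Pulley:** its picture matches the start apart from a small, even brightness change (at most 8 of 255 levels), so it has not moved.
- **Robot:** the gripper is open, about 10 cm above the gear, with no contact force.

The first two move calls were refused because I had left out the spin values; nothing moved.

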